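# Hold the dust case door ajar past its sagging bolt

### The arm

A 6-joint arm with a two-finger parallel gripper is mounted at the origin on a cart in front of the work surface, level with it; the furniture and walls round the work are solid. World frame = base frame: x ahead of the robot, y to its left, z up, the work surface at z = 0. Lengths are in mm, angles in rad, forces in N, time in s.
With the tool pointing down it reaches from about 275 to 825 mm from the base axis. Payload 4.9 kg.
Tool frame: the origin (TCP) lies at the very end of the fingers, on their centre line; the grasp point (between the pads) lies 19 mm behind it; z points along the fingers, y is the line along which they close (so a half turn about z gives the same grasp; the last joint's range is limited). The gripper opens to 85 mm and grips with 20 to 120 N. Pads are 22 mm wide; open, the fingers measure 114 mm over their backs; the gripper's body (76 mm by 85 mm) begins 54 mm behind the grasp point. The pads swing forward as they close: fully open they stand 13 mm farther back than shut.
Start: joints at [-1.288, 0.326, -0.193, 1.052, 0, 1.437], TCP at [222.673, -502.927, 231.281] pointing down, gripper open.
Joint ranges: [-2.65, 2.65], [-0.97, 1.79], [-1.3, 1.35], [-1.93, 2.1], [-1.47, 1.37], [-3.14, 3.14]. Speed limits (rad/s): [2.57, 2.57, 3.14, 3.14, 3.14, 3.14].

### API

Orientations are given as [roll, pitch, yaw] about the fixed x, y, z axes, in that order (R = Rz(yaw) Ry(pitch) Rx(roll)).
In Python, from bench import bot, solve_ik, imaging gives the robot as it stands. Calls block until the motion is done:
- bot.move_ptp(position, orientation): joint-space move of the TCP to a pose.
- bot.movel(position, rot=None, max_speed=150, threshold=None): straight line of the TCP; rot=None keeps the orientation; max_speed is the mean speed in mm/s. With threshold (N) it stops when the force on the tool has changed by that much, and returns True; else False.
- bot.move_j(angles): joint-space move.
- bot.grip(opening, effort=None): opening from 0.0 (shut) to 1.0 (fully open); effort is the grip in N (None keeps the last); returns when the fingers have stopped.
- bot.dwell(seconds).
- solve_ik(position, orientation): joint angles nearest the present ones, or None.
- bot.get_state(): the state.
- imaging.capture(name): name is "scene" or "top" or "wrist"; returns the picture (384x512x3 uint8, blue, green, red); there is no depth.
- imaging.camera_model(name): a dict with "K" (3x3 intrinsics, pixels), "k1" (the pictures are not rectified: a ray, as slopes to the right and down, at radius r is drawn at 1 + k1 r^2 times it, then the intrinsics apply), "position" and "rotation" of the camera in the world. Camera axes: x right, y up, looking along -z (the intrinsics and any distortion apply to the point x, -y, -z); pixel columns grow to the right and rows downward; lengths in mm; the calibration is good to about 2 mm. A picture is of the moment at which its call begins: read the wrist's pose just before it. camera_model takes no time and is no camera call; for the wrist camera it gives the pose at the moment of the call.
A pose or a line that the arm cannot do raises bot.IKError and nothing moves.
- bot.sign_off(): hands the job in; it is judged then, once.
The state is a dict: "t": time; "qpos": joint angles; "joint_velocities": joint speeds; "effort": joint torques, N m; "tcp_pos": TCP position; "orientation": TCP orientation; "contact_force": force on the tool from outside, world axes, zero at the start; "wrist_torque": the same for the moment, N m; "opening": opening from 0.0 (shut) to 1.0 (fully open); "gripper_force": force on a finger pad.
Only numpy, scipy, OpenCV 4.12 (cv2) and the standard library are available. Lean on these libraries where they do the work, as an engineer would, in place of code of your own. Each camera call takes 0.05 s, during which the arm holds its last target. There are 200 camera calls.

### The job

I want to put the strap watch that lies on the green mat into the dust case and need you to hold the self-closing door for me. First take that watch, lay it dial up lengthwise on the middle of the narrow sloped rest and let go of it. Then grip the ball knob of the door's sagging bolt, lift the bolt over the bent lip of its keeper while you draw it clear, pull the door ajar to about 25 degrees by the same knob, and finish while holding it there, with the knob still in your grip and the other loose things left where they are.

Things in the scene. Friction and masses are not known exactly. Their poses are not given: they have to be found in the camera images.
- strap_watch: The watch to lay out: black leather strap, white dial, the only watch lying on the green mat in front of the robot (1 mm above the bench), dial up on its closed band. 79 x 42 x 32 mm (along x, y, z). Origin: centre of its underside; x along the band, z out of the dial. Lower 16 mm: the band, 76 mm long, 21 mm wide (y -9 to +12). Upper 16 mm: the case, x -25 to +17, y -18 to +20, gripped across its 38 mm along y, about 24 mm above the underside. 60 g, give or take 40 percent.
- rest: Fixed narrow watch rest: a padded board 84 mm long and 30 mm wide on a short turned foot. Origin: centre of the pad's surface, 63 mm above the bench. x runs along the board, up the 12 degree slope; y across; z out of the pad. A stop lip 6 mm high crosses the low end with its inner face at x = -41 mm. The board with its pad is 10 mm thick; beside it is free air, under its middle stands the slim post.
- case: Fixed wooden dust case with a clear-paned door, 242 mm wide (y), 150 mm deep (x), 118 mm high; its top overhangs 4 mm. Origin: at the bottom, middle of the front face; x points from the front into the case, z up. The door is flush in the front. Its hinge line is upright at y = +106 mm, x = 0 (left side as seen from the robot); the door is 200 mm wide and reaches to y = -94 mm. Right of it is the post with the keeper. Two watches inside are part of the case.
- door (a joint): Door angle in rad, 0 shut, grows as the free (right) edge swings out towards the robot, to 1.2. A spring closes it: 0.15 N m when shut, growing by 0.3 N m per rad.
- bolt_knob (a point): Centre of the bolt's steel ball knob, 18 mm across, standing out in front of the door on an 8 mm stem: 48 mm in front of the door's face, 174 mm from the hinge line along the door, about 83 mm above the bench at the start. Graspable from above by closing along the door's width; there is free air for 60 mm below it. The case's top is 36 mm higher than the knob.
- bolt (a joint): How far the bolt is drawn in m, 0 to 0.032, from the keeper (right) towards the hinge (left), along the door; starts between 0 and 0.004. About 1 N of friction. The nose is past the lip and out of the keeper from 0.020 on.
- barrel (a joint): How far the sagging bolt is lifted about the rivet of its barrel in rad: 0 hanging nose down (9 degrees), 0.16 level, 0.24 fully up; falls back by its own weight. The rivet is 60 mm left of the knob when the bolt is home and at the height the knob has when level (93 mm). A notch under the nose hangs over the keeper's lip: drawn unlifted the bolt jams after about 5 mm. It clears the lip while the knob is held 6 to 12 mm above its hanging height (9 mm is level).
- keeper_lip (a point): Top middle of the keeper's bent-up lip, 78 mm above the bench, on the case's right post. The keeper is an open-topped steel pocket, its front tongue stops the door while the nose is in it.
- loupe: Bystander: black eye loupe standing on the bench, 36 mm across, 32 mm high. Origin: centre of its underside.
- putty_tin: Bystander: flat round tin, 47 mm across, 20 mm high. Origin: centre of its underside.
- oil_cup: Bystander: small round lidded oil cup, 26 mm across, 18 mm high. Origin: centre of its underside.
Not all that is in view belongs to the job. Leave any yellow look-alike of the strap_watch alone.

How it is judged:
By the outcome, as a careful person would: the job done as asked, in the order asked, and still so for the second after the job is handed in, while the arm keeps its last pose, push and grip.
It also fails if it takes over 54 s, if anything falls off the work surface, if the arm or the gripper's body presses on something with over 40 N, if the wrist force passes 120 N, or if a joint passes its speed limit or range.

## Working session

There is one attempt and no reset: what is moved stays moved. The work goes in short steps, each a Python script; the robot and the scene stay as the last script left them, time stands still between calls to the robot, and variables do not carry over. Pictures are saved under pics/ and viewed, at most 10 in all, crops included, and the job is handed in when it is done.

```bash
ls; mkdir -p pics; python3 - <<'E'
from bench import bot, imaging
import cv2,numpy as np
for n in ("scene","top"):
    im=imaging.capture(n); cv2.imwrite(f"pics/{n}0.png",cv2.resize(im,None,fx=1.5,fy=1.5,interpolation=cv2.INTER_CUBIC)); cv2.imwrite(f"pics/{n}raw.png",im)
    m=imaging.camera_model(n); print(n,m)
print(bot.get_state())
E
```

```text
pics
scene {'K': array([[469.13110134,   0.        , 254.70616924],
       [  0.        , 469.13110134, 187.33070073],
       [  0.        ,   0.        ,   1.        ]]), 'k1': -0.18364035782716373, 'position': array([-96.30551387, 666.10313803, 676.29400616]), 'rotation': array([ 0.95486219, -0.00741096, -2.33033063])}
top {'K': array([[495.0411778 ,   0.        , 254.87833445],
       [  0.        , 495.0411778 , 186.96620182],
       [  0.        ,   0.        ,   1.        ]]), 'k1': -0.07285783826129962, 'position': array([ 371.70593968,   73.95349467, 1194.45881775]), 'rotation': array([ 0.12926634,  0.01102018, -1.55410509])}
{'t': 0.1, 'qpos': array([-1.28821683e+00,  3.26886203e-01, -1.93469816e-01,  1.05199749e+00,
       -5.86047285e-06,  1.43658860e+00]), 'joint_velocities': array([ 0.00201216, -0.00135094,  0.00150047,  0.00026426,  0.00101946,
        0.00158065]), 'effort': array([ 3.19759592e-04, -4.44240332e+01,  2.63037908e+01,  7.90339080e-03,
       -1.78674304e-04,  6.02034135e-06]), 'tcp_pos': array([ 222.5141307 , -502.4171377 ,  230.57652302]), 'orientation': array([-3.14004869e+00, -2.02550837e-04,  4.16787073e-01]), 'contact_force': array([ 0.25042695, -0.23199331, -0.00780319]), 'wrist_torque': array([-0.03285395, -0.04939718,  0.01339002]), 'gripper_force': 0.0, 'opening': 1.0017687140131457}
```

View pics/scene0.png

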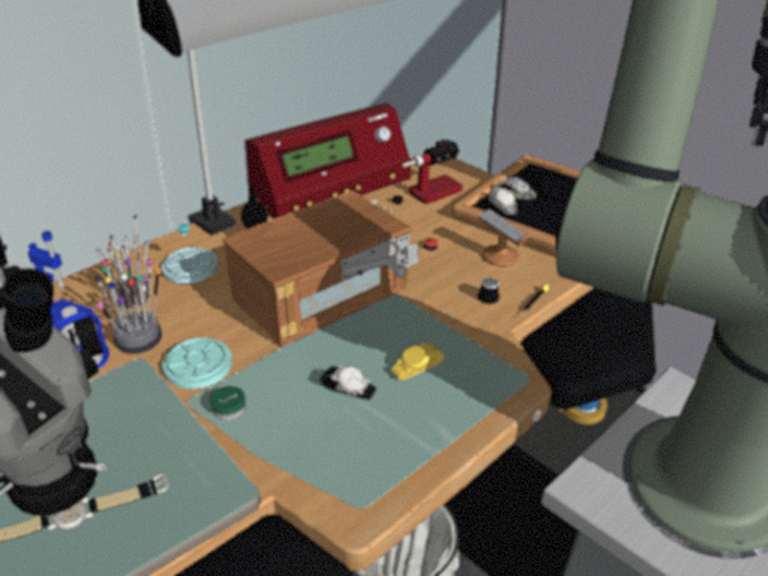

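View pics/top0.png

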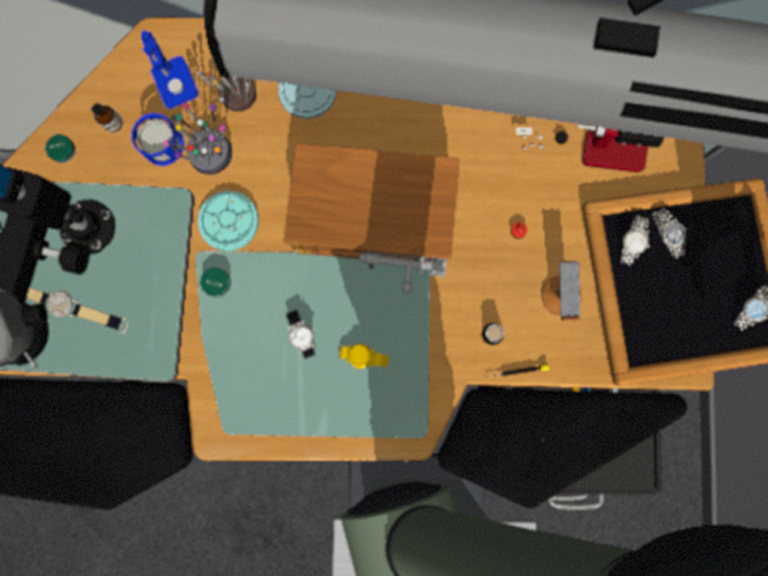

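Candidates (top picture, 768 px wide): black strap/white dial watch on the front mat at (301,336), which matches. The yellow look-alike is at (362,357), the cream-strap watch on the left mat at (60,303), and tray watches at (635,240), (670,232) and (755,307). I choose (301,336) and will check it in close crops.

```bash
cat > h.py <<'E'
import numpy as np, cv2
from scipy.spatial.transform import Rotation as R
from scipy.optimize import least_squares
from bench import bot, solve_ik, imaging
def proj(m,P):
    c=R.from_euler('xyz',m['rotation']).as_matrix().T@(np.asarray(P,float)-m['position'])
    s=np.array([c[0],-c[1]])/-c[2]; s=s*(1+m['k1']*(s@s)); K=m['K']
    return np.array([K[0,0]*s[0]+K[0,2],K[1,1]*s[1]+K[1,2]])
def tri(obs,z=None):  # obs: [(model,(u,v))...]; z fixes the height
    f=lambda p: np.concatenate([proj(m,[p[0],p[1],p[2] if z is None else z])-u for m,u in obs])
    r=least_squares(f,[450,50,50.] if z is None else [450,50.]); return r.x if z is None else np.array([*r.x,z]), np.abs(r.fun).max()
def tiles(im,cs,name,s=6,w=66,h=50):
    T=[]
    for (x,y) in cs:
        x0,y0=x-w//2,y-h//2
        t=cv2.resize(im[y0:y0+h,x0:x0+w],(w*s,h*s),interpolation=cv2.INTER_CUBIC)
        for k in range(-(-x0//10)*10,x0+w,10):
            a=int((k-x0+.5)*s); cv2.line(t,(a,0),(a,6),(0,0,255),1); cv2.putText(t,str(k),(a-9,16),0,.33,(0,0,255),1)
        for k in range(-(-y0//10)*10,y0+h,10):
            a=int((k-y0+.5)*s); cv2.line(t,(0,a),(6,a),(0,0,255),1); cv2.putText(t,str(k),(8,a+4),0,.33,(0,0,255),1)
        t[-1]=t[:,-1]=255; T.append(t)
    cv2.imwrite(name,np.vstack([np.hstack(T[:2]),np.hstack(T[2:])]))
E
python3 - <<'E'
from h import *
tiles(cv2.imread("pics/topraw.png"),[(201,223),(375,193),(275,178),(205,165)],"pics/t1.png")
tiles(cv2.imread("pics/sceneraw.png"),[(232,254),(333,157),(262,170),(200,200)],"pics/s1.png")
E
```

```text
(no output)
```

View pics/t1.png

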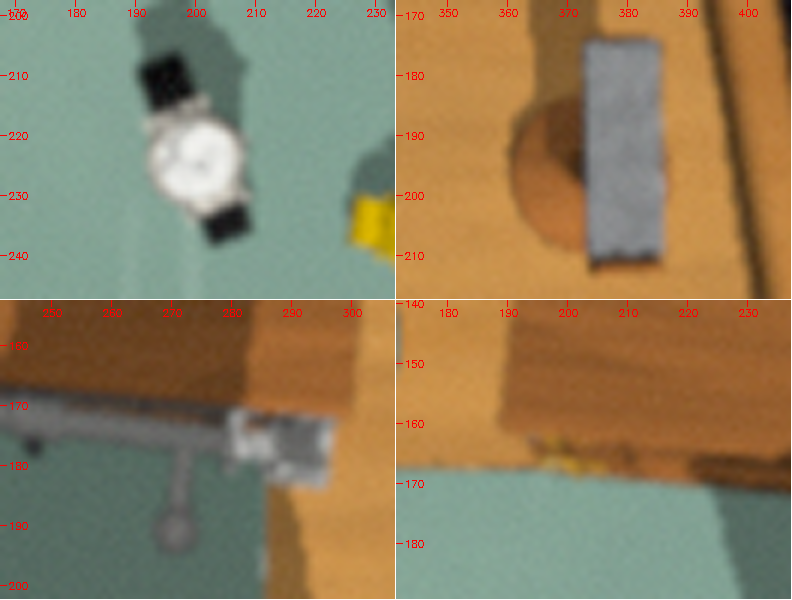

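View pics/s1.png

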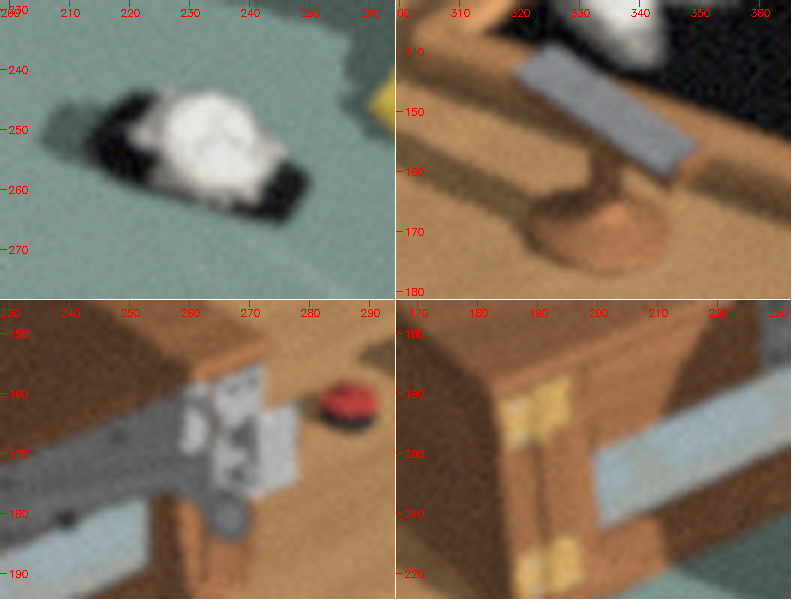

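Top crop: the watch is confirmed, with band ends at (194.5,208) and (206,237) and dial at (200,224). The longer exposed strap is at the upper end, so watch +x points there. The pad's high corners are at (363,174) and (376,173.5), with the lip at row ~211. The knob is at top (271,191) and scene (266,180.5).

```bash
python3 - <<'E'
from h import *
T,S=imaging.camera_model("top"),imaging.camera_model("scene")
print("knob",tri([(T,(271,191)),(S,(266,180.5))]))
print("dial",tri([(T,(200,223.5)),(S,(234,251))]))
for n,u in dict(up=(194.5,208.),lo=(206,237.)).items(): print(n,tri([(T,u)],8)[0])
for n,u in dict(up=(214.5,253.),lo=(248,261.)).items(): print("scene",n,tri([(S,u)],8)[0])
print("dial top@32",tri([(T,(200,223.5))],32)[0],"scene",tri([(S,(234,251))],32)[0])
obs=[(T,(363,174),(42,15,0)),(T,(376,173.5),(42,-15,0)),(T,(363.5,210.5),(-42,15,4)),(T,(376.5,210.5),(-42,-15,4)),
(S,(320,147),(42,15,0)),(S,(326.,139),(42,-15,0)),(S,(345,161),(-42,15,4)),(S,(350.,156),(-42,-15,4))]
def f(p):
    M=R.from_euler('xyz',[0,-np.radians(12),p[2]]).as_matrix()
    return np.concatenate([proj(m,np.array([p[0],p[1],63+p[3]])+M@q)-u for m,u,q in obs])
r=least_squares(f,[400,-150,0,0.]); print("rest",r.x,np.round(r.fun,1))
a=tri([(T,(189,161))],118)[0];b=tri([(T,(299.5,172))],118)[0];print("case top front L,R",a,b,"yaw",np.arctan2(-(a-b)[0],(a-b)[1]))
a=tri([(T,(189,161)),(S,(183.,189))]);b=tri([(T,(299.5,172)),(S,(259,164.))]);print(a,b)
print("keeper right top",tri([(T,(295,172.)),(S,(278,162.))]))
E
```

```text
knob (array([507.09236215,  52.20096314,  86.18407104]), np.float64(0.08676141842738616))
dial (array([432.92383184, 216.12571745,  28.3241111 ]), np.float64(0.6234705230577617))
up [472.37600029 234.24558105   8.        ]
lo [403.26568236 204.48282013   8.        ]
scene up [471.29980754 234.81469519   8.        ]
scene lo [406.95386807 200.12701174   8.        ]
dial top@32 [434.00088604 216.87793041  32.        ] scene [428.8839672  217.93127154  32.        ]
rest [ 5.04149890e+02 -1.78175835e+02  4.21908665e-02  7.78048864e+00] [ 1.7  2.4  1.8  2.5  1.9  2.7  2.   2.3 -4.7 -2.7 -3.6  1.2 -3.7  0.1
 -1.8  0.6]
case top front L,R [567.18132692 235.00463108 118.        ] [546.13582117  -9.49320845 118.        ] yaw -0.0858648042212024
(array([566.30623779, 234.18436811, 120.55211016]), np.float64(0.2436639918365131)) (array([564.04360431,  -2.982733  ,  76.95327459]), np.float64(6.675133777952453))
keeper right top (array([542.54572927,  -7.36568701,  94.33728893]), np.float64(4.359764290279088))
```

```bash
python3 - <<'E'
from h import *
T,S=imaging.camera_model("top"),imaging.camera_model("scene")
obs=[(T,(373,174.3),(42,15,0)),(T,(386.2,174),(42,-15,0)),(T,(373.7,209.7),(-42,15,5)),(T,(386.2,209.7),(-42,-15,5)),
(S,(319.5,143.8),(42,15,0)),(S,(325.7,138.7),(42,-15,0)),(S,(345.2,161.3),(-42,15,3)),(S,(349.8,155.7),(-42,-15,5))]
def f(p):
    M=R.from_euler('xyz',[0,-np.radians(12),p[2]]).as_matrix()
    return np.concatenate([proj(m,np.array([p[0],p[1],63+p[3]])+M@q)-u for m,u,q in obs])
r=least_squares(f,[400,-150,0,0.]); print("rest",r.x,np.round(r.fun,1))
print("knob@83",tri([(T,(271,190.8))],83)[0])
bot.move_ptp([433.5,217.3,130],[np.pi,0,.42]); bot.grip(.75,40)
print(bot.get_state()['t'],bot.get_state()['qpos'])
m=imaging.camera_model("wrist"); im=imaging.capture("wrist"); print(m); cv2.imwrite("pics/w1.png",cv2.resize(im,None,fx=1.5,fy=1.5))
for p in [(-4,1,32),(-38,1.5,8),(38,1.5,8)]:
    q=R.from_euler('z',.42).apply(p)+[437.8,218,1]; print(p,proj(m,q)*1.5)
E
```

```text
rest [ 5.11089960e+02 -1.99864226e+02  3.15891269e-02 -1.99230462e+00] [ 0.4 -0.2  0.1 -0.1  0.1  0.9  0.5  0.7 -1.1 -0.1 -0.3  1.  -1.5 -0.8
  0.9 -0.1]
knob@83 [507.7851905   52.01247138  83.        ]
3.125 [ 3.11817704e-01  3.06390377e-01 -5.06746434e-01  7.57680326e-01
 -7.39576832e-07  3.03390527e+00]
{'K': array([[285.3183079 ,   0.        , 258.56666737],
       [  0.        , 285.3183079 , 192.2110906 ],
       [  0.        ,   0.        ,   1.        ]]), 'k1': -0.05260351544505191, 'position': array([507.86058201, 250.80462781, 271.8298027 ]), 'rotation': array([-3.19400973e-01, -6.91813648e-04, -1.15146813e+00])}
(-4, 1, 32) [388.31654851 292.1186327 ]
(-38, 1.5, 8) [387.52256241 328.71495594]
(38, 1.5, 8) [387.40981178 214.61642217]
```

View pics/w1.png

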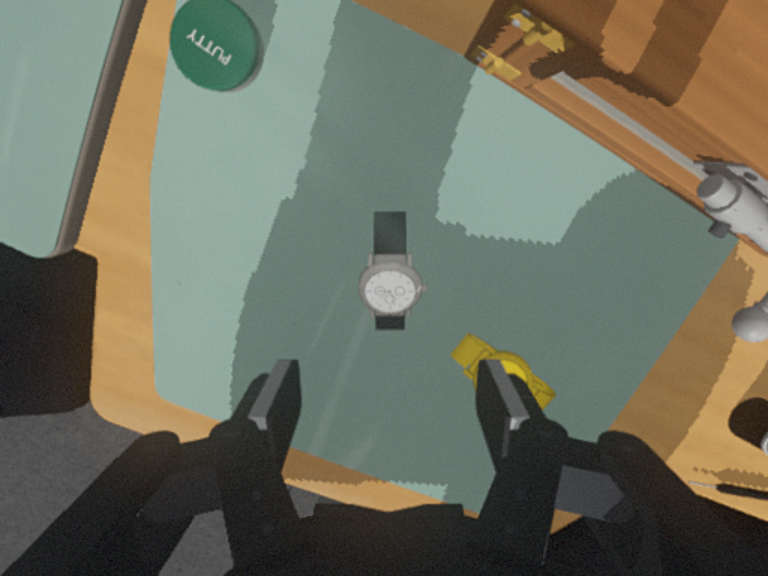

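The wrist picture shows band ends at (390,211) and (390,329), dial at (390,288) and yaw 0.42 confirmed. Origin is ≈ (439.3,217). I'll grasp it and carry it above the rest.

```bash
cat >> h.py <<'E'
RC=np.array([511.1,-199.9,63.]); RY=.032
RO=[np.pi,0,0]
def rest_pose(p,rc=None,ry=None):
    rc=RC if rc is None else rc; ry=RY if ry is None else ry
    M=R.from_euler('xyz',[0,-np.radians(12),ry])
    return M.apply(p)+rc, (M*R.from_euler('x',np.pi)).as_euler('xyz')
E
python3 - <<'E'
from h import *
o=[np.pi,0,.42]
bot.movel([435.2,216.3,30],o,120); bot.movel([435.2,216.3,6],None,50); bot.grip(0,40)
s=bot.get_state(); print(s['t'],s['opening'],s['gripper_force'],s['tcp_pos'])
bot.movel([435.2,216.3,140],None,150)
p,r=rest_pose((-3,-.5,75)); print(p,r,solve_ik(p,r))
bot.move_ptp(p,r)
s=bot.get_state(); print(s['t'],s['opening'],s['gripper_force'],s['tcp_pos'],s['orientation'])
m=imaging.camera_model("wrist"); im=imaging.capture("wrist"); cv2.imwrite("pics/w2.png",cv2.resize(im,None,fx=1.5,fy=1.5))
for q in [(42,15,0),(42,-15,0),(-42,15,6),(-42,-15,6)]: print(q,proj(m,rest_pose(q)[0])*1.5)
for q in [(38,1,71),(-38,1,71)]: print("watch",q,proj(m,rest_pose(q)[0])*1.5)
E
```

```text
5.1417 0.43423588160954685 40.374138951301575 [435.57785123 216.41951208   6.36547811]
[ 492.59766309 -200.99253307  135.73733498] [ 3.14159265 -0.20943951  0.032     ] [-0.59709022  0.25995451 -0.58206848  0.55857073  0.12264442  2.52297794]
7.7333 0.4397184176537809 40.07109761238098 [ 492.66243765 -200.07367993  135.53306412] [-3.14086818 -0.20906305  0.03309751]
(42, 15, 0) [360.76232248 221.98482309]
(42, -15, 0) [419.8793936  222.05432173]
(-42, 15, 6) [362.98030663 374.55145017]
(-42, -15, 6) [416.90341766 374.59988193]
watch (38, 1, 71) [388.53583451 266.89078676]
watch (-38, 1, 71) [388.24089653 445.56429277]
```

View pics/w2.png

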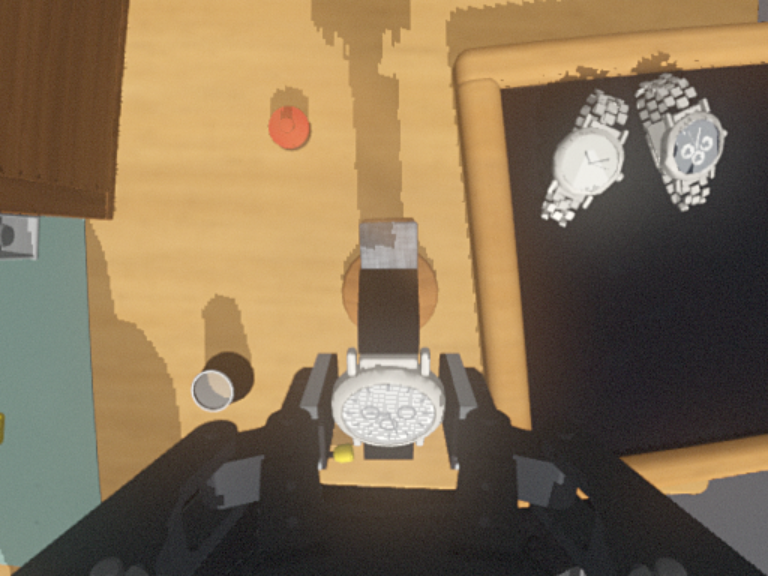

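The pad's high corners are seen at (361,222) and (417,222), as predicted. The held watch runs lengthwise and centred, upper band end at row 268. I'll lower it.

```bash
python3 - <<'E'
from h import *
bot.movel(rest_pose((-3,-.5,14))[0],None,100)
h=bot.movel(rest_pose((-3,-.5,3.5))[0],None,20,threshold=2.5)
s=bot.get_state(); M=R.from_euler('xyz',[0,-np.radians(12),RY]); print(h,s['t'],M.inv().apply(s['tcp_pos']-RC),s['contact_force'])
bot.dwell(.2); bot.grip(.62); bot.dwell(.2)
s=bot.get_state(); print(s['t'],s['opening'],s['contact_force'])
d=s['tcp_pos']; up=M.apply([0,0,75])
bot.movel(d+up,None,150)
im=imaging.capture("wrist"); cv2.imwrite("pics/w3.png",cv2.resize(im[120:340,120:400],None,fx=2.5,fy=2.5))
print(bot.get_state()['t'])
E
```

```text
True 8.9917 [-2.66829853 -0.86716392  5.97907111] [-0.41357334 -0.7926182   4.65411371]
9.6917 0.6207193985551432 [1.44023463e-04 3.01416021e-01 3.27997946e-01]
10.3917
```

View pics/w3.png

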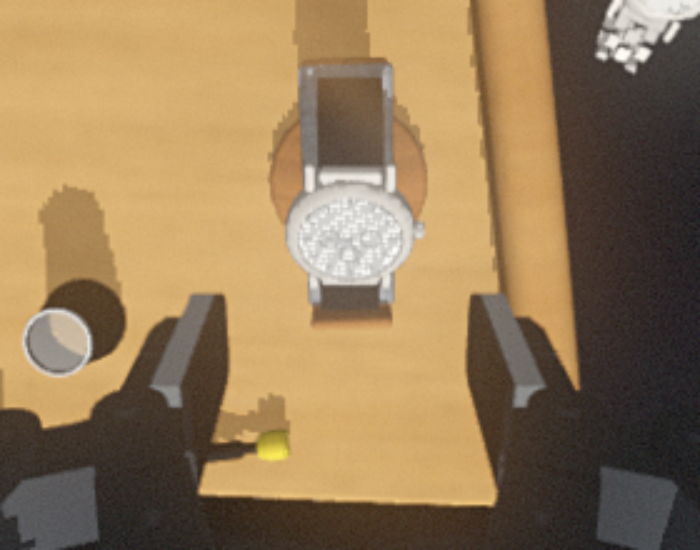

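The watch lies dial up, lengthwise and centred on the pad, with the lip free at the bottom (350,315). Next is the knob, starting with a hover look.

```bash
python3 - <<'E'
from h import *
bot.movel(bot.get_state()['tcp_pos']+[0,0,30],None,150)
bot.grip(.5)
k=np.array([507.8,52,83]); o=[np.pi,0,np.pi-.086]
print(solve_ik(k+[0,0,55],o))
bot.move_ptp(k+[0,0,55],o)
s=bot.get_state(); print(s['t'],s['qpos'],s['tcp_pos'],s['contact_force'])
m=imaging.camera_model("wrist"); im=imaging.capture("wrist"); cv2.imwrite("pics/w4.png",cv2.resize(im,None,fx=1.5,fy=1.5,interpolation=cv2.INTER_CUBIC))
print("pred knob",proj(m,k)*1.5)
np.save("wm.npy",m,allow_pickle=True)
E
```

```text
[-0.04264244  0.33967127 -0.43263184  0.79849321  0.          0.04335756]
13.125 [-4.30563122e-02  3.39646276e-01 -4.32648308e-01  7.98417085e-01
 -7.57315731e-05  4.36570448e-02] [507.84601249  51.76576232 138.00713102] [ 0.64102213 -0.27645013 -0.30238414]
pred knob [386.74012005 316.80159583]
```

View pics/w4.png

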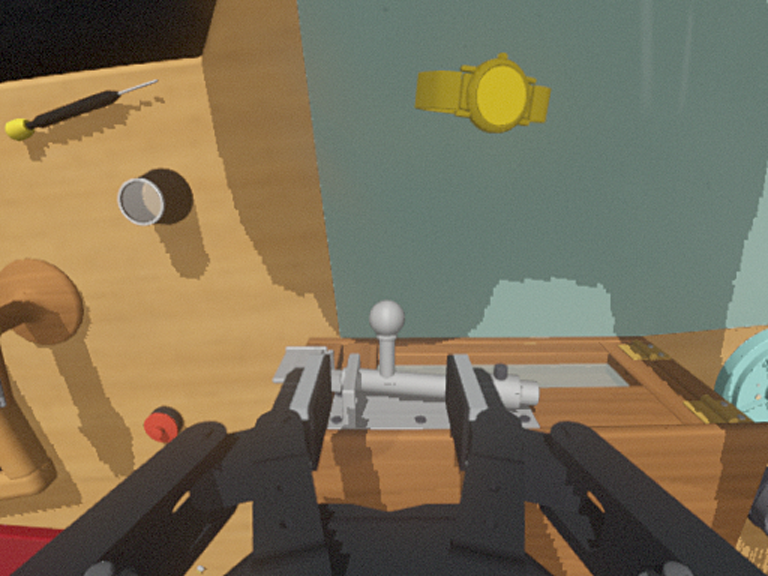

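The knob is at (387,318), where predicted (387,317), and the door is square to the fingers. I'll grip, lift and draw.

```bash
cat >> h.py <<'E'
K0=np.array([507.8,52.,83.5]); CY=-.086
XC=np.array([np.cos(CY),np.sin(CY),0]); YC=np.array([-np.sin(CY),np.cos(CY),0])
def st():
    s=bot.get_state(); print(round(s['t'],2),s['tcp_pos'].round(1),'F',s['contact_force'].round(1),'op',round(s['opening'],3),'g',round(s['gripper_force'],1)); return s
E
python3 - <<'E'
from h import *
g=K0-[0,0,19]
bot.movel(g,[np.pi,0,np.pi+CY],80); st()
bot.grip(0,40); st()
bot.movel(g+[0,0,9.3]+.7*YC,None,25); st()
for d in (6,14,21,27):
    bot.movel(g+[0,0,9.3]+d*YC,None,30); st()
E
```

```text
14.24 [508.3  52.   64.9] F [0.2 0.4 0.6] op 0.502 g 0.0
14.61 [508.2  51.2  64.9] F [-0.2 -5.   2.8] op 0.178 g 38.9
15.13 [508.   53.3  74. ] F [ 1.2  1.2 -2. ] op 0.184 g 39.1
15.46 [508.5  58.7  73.8] F [0.5 1.8 0.1] op 0.178 g 39.1
15.88 [509.1  66.5  73.9] F [ 0.1 -0.3  0.6] op 0.178 g 39.2
16.26 [509.8  73.4  73.9] F [0.2 1.6 1.9] op 0.173 g 39.3
16.61 [510.3  79.3  73.9] F [-0.4  0.8  2.5] op 0.177 g 39.3
```

```bash
python3 - <<'E'
from h import *
H=K0+174*YC+48*XC; H[2]=K0[2]; print(H)
p0=K0-[0,0,19]+[0,0,9.3]+27*YC
for a in (2,5,10,15,20,25):
    t=np.radians(a); p=R.from_euler('z',-t).apply(p0-H)+H
    bot.movel(p,[np.pi,0,np.pi+CY-t],40); st()
bot.dwell(.5); st()
for n in ("top","scene","wrist"):
    im=imaging.capture(n); cv2.imwrite(f"pics/{n}2.png",im)
a=cv2.imread("pics/top2.png")[120:250,160:420]; b=cv2.imread("pics/scene2.png")[90:260,130:390]
r=lambda i,h: cv2.resize(i,(520,h),interpolation=cv2.INTER_CUBIC)
cv2.imwrite("pics/f.png",np.vstack([r(a,260),r(b,340)]))
E
```

```text
[570.56816657 221.23403105  83.5       ]
16.89 [505.5  81.2  74. ] F [1.6 1.5 1.2] op 0.18 g 39.3
17.24 [498.3  84.6  73.9] F [ 0.5 -0.5  2. ] op 0.18 g 39.3
17.73 [486.7  91.4  73.9] F [0.8 0.3 2.9] op 0.178 g 39.3
18.21 [475.7  99.2  73.9] F [ 0.7 -0.5  2.9] op 0.177 g 39.3
18.69 [465.4 108.   73.9] F [1.4 0.1 2.6] op 0.181 g 39.3
19.18 [455.9 117.6  73.9] F [ 1.9 -1.   2.3] op 0.178 g 39.3
19.68 [455.8 117.7  73.8] F [ 1.6 -1.   2.6] op 0.177 g 39.3
```

View pics/f.png

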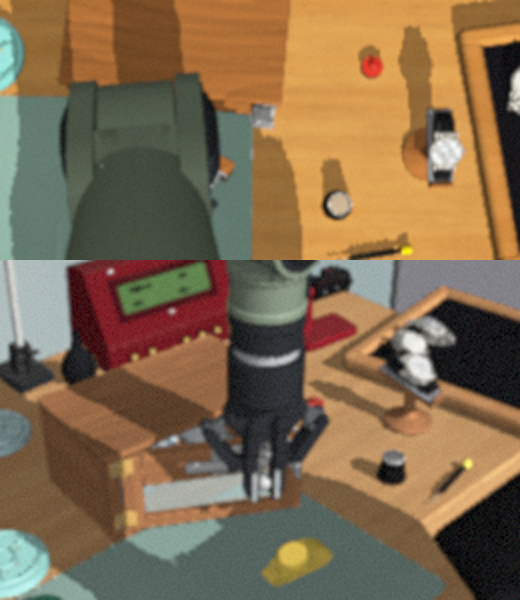

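View pics/wrist2.png

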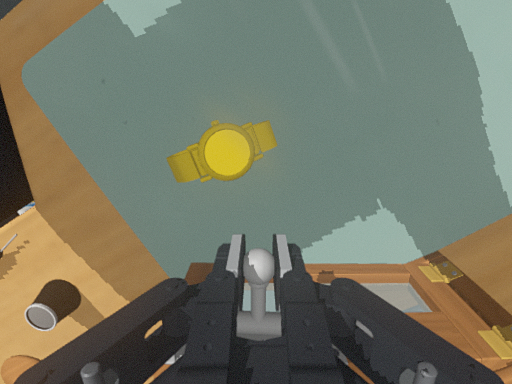

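The door stands open and square to the rotated gripper (25°), with the knob at (259,265) between the pads. The watch is still on the rest and nothing else has moved, so I'm handing in.

```bash
python3 - <<'E'
from h import *
st(); print(bot.sign_off())
E
```

```text
19.82 [455.7 117.7  73.8] F [ 2.1 -1.4  2.2] op 0.179 g 39.3
the job is handed in; nothing more can be done
None
```

The strap watch lies dial up, lengthwise on the middle of the rest, the bolt is drawn clear of its keeper, and I handed the job in at 19.8 s with the door held open at about 25° by the knob, still in the grip; the other loose things were not touched.

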